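# Roll a solder reel up into its dispenser

### The arm

A 6-joint arm with a two-finger parallel gripper is mounted at the origin on the work surface. World frame = base frame: x ahead of the robot, y to its left, z up, the work surface at z = 0. Lengths are in m, angles in degrees, forces in N, time in s.
With the tool pointing down it reaches from about 0.25 to 0.725 m from the base axis. Payload 9.7 kg.
Tool frame: the origin (TCP) lies on the centre line of the jaws, within the pads' length; the fingertips stand bot.nose_length ahead of it and the grasp point (between the pads) lies 11 mm behind it (bot.nose_length is the distance from the TCP to the fingertips, in m); z points along the fingers, y is the line along which they close (so a half turn about z gives the same grasp; the last joint's range is limited). The gripper opens to 85 mm and grips with 20 to 120 N. Pads are 22 mm wide; open, the fingers measure 114 mm over their backs; the gripper's body (76 mm by 85 mm) begins 54 mm behind the grasp point. The pads swing forward as they close: fully open they stand 13 mm farther back than shut.
Start: joints at [-72.365, 4.979, 10.078, 95.1, 0, 90], TCP at [0.167, -0.524, 0.212] pointing down, gripper open.
Joint ranges: [-179.16, 179.16], [-48.56, 103.87], [-65.8, 70.77], [-126.05, 130.52], [-82.76, 87.17], [-180, 180]. Speed limits (degrees/s): [127.2, 127.2, 147.25, 180, 180, 180].

### API

Orientations are given as [roll, pitch, yaw] about the fixed x, y, z axes, in that order (R = Rz(yaw) Ry(pitch) Rx(roll)).
In Python, from workcell import bot gives the robot as it stands. The module is installed in compiled form; this text tells all that it offers.
- The arm moves only by the shell command python3 -m inch 'ROWS' [OPENING] [FORCE]. ROWS is JSON, a list of rows, each a list of 4 numbers: the shift along the world's x, y, z in cm, then the turn about the world's z in degrees. A call has exactly 8 rows; each row is the pose to reach, as a shift and turn from the pose commanded when the call began; what a row does not reach only later rows make up. A row lasts 1/8 s, in which the tool goes at most 62.5 mm and 10.7 degrees, less where a joint would pass 70% of its speed; a pose out of reach is approached as far as the arm can. A call with a gripper value outside its range is refused whole. OPENING is the finger opening in cm, from 0 to 8.54, set as the call begins (- or left out, the last holds). The fingers move at their own pace and stop on an object; FORCE is the grip in N (left out, the last holds). Time passes only in rows, so rows that repeat a pose let the fingers close, or fill a call up. It gives the time, the measured TCP pose, the force, the opening and the grip force at its end, in the units of the state.
- bot.get_obs(): the state, without advancing time (a new reading comes with each control period).
- bot.camera(name): name is "side" or "top"; returns a dict with "img" (420x560x3 uint8, red, green, blue), "fovy" (degrees; the focal length in pixels is half the picture's height over the tangent of half this angle, whatever the lens; pixels are square), "cx", "cy" (the principal point, pixels), "R" (3x3) and "t" (3): a world point X has camera coordinates R X + t. Camera axes: x right, y down, z forward; pixel columns grow to the right and rows downward; lengths in m; the calibration is good to about 2 mm. A picture is of the moment at which its call begins. There is no depth.
- bot.job_done(): hands the job in; it is judged then, once.
Trained networks look in a picture, given as the dict that the camera call returned (one of the last four; its "shot" number tells which), for a name from the list of things; names that differ only in an ending like _2 or _b are one class to them, and where a whole thing is asked for, a point or a joint stands for the part that bears it (a point fixed in the world has none). Each returns a list of dicts, best first, with "score" (0 to 1); they miss things now and then, are a little off and sometimes report something else, mostly with a low value. They report only what shows in the picture. A call takes as long as a camera call. They do not tell look-alikes from the thing itself.
- bot.find_in(thing, picture): "point" ([column, row] in pixels, amid what is visible of it).
- bot.landmark_of(thing, picture): "point" ([column, row] in pixels: a listed point, or the origin of a listed thing).
The state is a dict: "time": time; "q": joint angles; "qd": joint speeds; "joint_efforts": joint torques, N m; "ee_pos": TCP position; "tcp_rot": TCP orientation; "wrist_force": force on the tool from outside, world axes, zero at the start; "torque": the same for the moment, N m; "opening": finger opening in m; "grasp_force": force on a finger pad.
Only numpy, scipy, OpenCV 4.12 (cv2) and the standard library are available. Lean on these libraries where they do the work, as an engineer would, in place of code of your own. Each camera call takes 0.05 s, during which the arm holds its last target. There are 200 camera calls.

### The job

Push the full reel of solder from the bench up the ramp of the reel dispenser with your fingertips, over the front roller, until it has dropped home in the cradle between the two rollers in front of the backstop. Keep it in hand all the way, so that it never runs loose on the ramp or rolls back down; do not grip, lift or tip it or ram it against the backstop, and leave the other things on the bench where they are. Finish with the reel resting in the cradle and your hand clear of it.

Things in the scene. Friction and masses are not known exactly. Their poses are not given: they have to be found in the camera images.
- dispenser: Reel dispenser of grey sheet steel, screwed to the bench, about 260 mm long. Origin on the bench in its middle line; x points up the ramp (the way the reel is pushed), y to its left, z up. Along x: ramp foot -130 mm, ramp top edge +10 mm (25 mm high), front roller axis +22, rear roller axis +74, face of the 90 mm high backstop +101 mm. Side plates 80 mm apart inside, 3 mm thick.
- ramp: Bare steel ramp plate of the dispenser, 80 mm wide, 142 mm long, sloping 10 degrees. Origin at the middle of its lower edge, at bench level; x up the slope, z square to its surface. The side plates reach 14 mm above its surface, and 42 mm above the bench beside the cradle; gussets 82 mm high stand at both sides of the backstop.
- ramp_foot (a point): Middle of the ramp's lower edge, at bench level, 130 mm behind the dispenser's origin. Here begin two flared guide plates, 16 mm high, that widen the mouth from 80 to 107 mm over the 28 mm in front of the ramp.
- seat (a point): Centre of the reel when home: midway between the rollers, 71 mm above the bench, 178 mm (level) ahead of ramp_foot. Rollers: bare metal, 18 mm thick, 52 mm apart, tops 27 mm above the bench, turning freely with slight drag. The reel drops 6 mm between them and then clears the backstop by 3 mm; pushed on to the stop it settles back when let go. It takes under 10 N to push..
- reel: Full reel of solder on its rims on the bench before the ramp, free to roll: two black flanges 100 mm across, 4 mm thick, 70 mm over both; bright wire wound to 91 mm diameter over the 62 mm between. 0.6 to 0.9 kg. Origin at its centre, 50 mm above its support; y is its axle, within 7 degrees of square to the ramp at the start; x and z turn as it rolls. Let go on the ramp it rolls back.
- part_reel: A part-used small reel of solder standing on one flange, flanges 64 mm in diameter, 56 mm high; bystander. Origin under its middle.
- flux_jar: A closed amber glass jar, 58 mm in diameter, 65 mm high; bystander. Origin under its middle.
- nail_box: A small closed cardboard box of horseshoe nails, 78 x 46 x 20 mm, lying flat; bystander. Origin under its middle.
- hammer: A small hammer, 220 mm long, lying on the bench; bystander. Origin under its middle; x runs from the handle to the head.
Mind the look-alikes: they are no part of the job. Leave any purple or yellow look-alike of the reel alone.

How it is judged:
By the outcome, as a careful person would: the job done as asked, in the order asked, and still so for the second after the job is handed in, with the robot touching nothing.
It also fails if it takes over 45 s, if anything falls off the work surface, if the arm or the gripper's body presses on something with over 40 N, if the wrist force passes 120 N, or if a joint passes its speed limit or range.

## Working session

There is one attempt and no reset: what is moved stays moved. The work goes in short steps, Python scripts to look and compute and a shell command to move; the robot and the scene stay as the last step left them, time stands still between calls to the robot, and variables do not carry over. Pictures are saved under pics/ and viewed, at most 10 in all, crops included, and the job is handed in when it is done.

```bash
mkdir -p pics
cat > h.py <<'E'
import numpy as np, cv2
from workcell import bot
def shot(n,save=None):
    p=bot.camera(n)
    if save: cv2.imwrite('pics/'+save,p['img'][:,:,::-1])
    return p
def ray(p,uv):
    f=p['img'].shape[0]/2/np.tan(np.radians(p['fovy'])/2)
    R=np.array(p['R']);t=np.array(p['t'])
    d=R.T@np.array([(uv[0]-p['cx'])/f,(uv[1]-p['cy'])/f,1]);return -R.T@t,d/np.linalg.norm(d)
def onz(p,uv,z):
    o,d=ray(p,uv);return o+d*(z-o[2])/d[2]
def proj(p,X):
    f=p['img'].shape[0]/2/np.tan(np.radians(p['fovy'])/2)
    c=np.array(p['R'])@X+np.array(p['t']);return f*c[:2]/c[2]+[p['cx'],p['cy']]
def tri(p,a,q,b):
    o,d=ray(p,a);r,e=ray(q,b)
    s=np.linalg.lstsq(np.c_[d,-e],r-o,rcond=None)[0]
    return (o+s[0]*d+r+s[1]*e)/2,np.linalg.norm(o+s[0]*d-r-s[1]*e)
E
python3 - <<'E'
from h import *
a=shot('top','top0.png');b=shot('side','side0.png')
for n,z in [('reel',.05),('dispenser',0),('ramp_foot',0),('seat',.071),('part_reel',0),('flux_jar',0),('nail_box',0),('hammer',0)]:
    for nm,p in(('top',a),('side',b)):
        for r in bot.landmark_of(n,p)[:4]:
            print(n,nm,np.round(r['point'],1),round(r['score'],2),np.round(onz(p,r['point'],z),3))
print(bot.nose_length, bot.get_obs()['tcp_rot'])
for p in(a,b): print(p['fovy'],p['cx'],p['cy'],np.round(-np.array(p['R']).T@p['t'],3))
E
```

```text
reel top [441.2 191.2] 0.88 [ 0.611 -0.324  0.05 ]
reel top [407.1 283.2] 0.84 [ 0.433 -0.255  0.05 ]
reel top [337.9 229.4] 0.71 [ 0.534 -0.123  0.05 ]
reel side [400.3 197.8] 0.83 [ 0.435 -0.256  0.05 ]
reel side [361.  164.9] 0.82 [ 0.61  -0.325  0.05 ]
reel side [335.9 201.5] 0.71 [ 0.533 -0.132  0.05 ]
dispenser top [242.3 235.6] 0.74 [0.521 0.063 0.   ]
dispenser side [277.7 253. ] 0.6 [0.532 0.063 0.   ]
ramp_foot top [306.9 232.2] 0.79 [ 0.53  -0.067  0.   ]
ramp_foot top [218.3 229.8] 0.6 [0.532 0.112 0.   ]
ramp_foot side [314.8 225.4] 0.84 [ 0.548 -0.076  0.   ]
seat top [215.9 233.3] 0.71 [0.522 0.109 0.071]
seat top [139.7 211.4] 0.54 [0.561 0.253 0.071]
seat side [264.9 235.5] 0.88 [0.526 0.105 0.071]
part_reel top [146.7 253.8] 0.84 [0.482 0.254 0.   ]
part_reel side [224.6 305.2] 0.98 [0.483 0.254 0.   ]
flux_jar top [143.2 211.8] 0.87 [0.567 0.264 0.   ]
flux_jar side [193.9 287. ] 0.86 [0.569 0.265 0.   ]
nail_box side [217.3 236.5] 0.62 [0.677 0.12  0.   ]
nail_box side [227.7 302.7] 0.37 [0.484 0.245 0.   ]
hammer top [311.1 154.1] 0.63 [ 0.691 -0.074  0.   ]
hammer side [274.1 202.2] 0.91 [ 0.695 -0.08   0.   ]
0.008 [ 1.79998310e+02 -7.49407700e-04  1.76344511e+01]
45.17549424879461 276.32494901247185 210.01234505425163 [0.476 0.007 1.018]
44.41676548537076 278.424530029802 209.3771104574864 [-0.135  0.694  0.695]
```

View pics/top0.png

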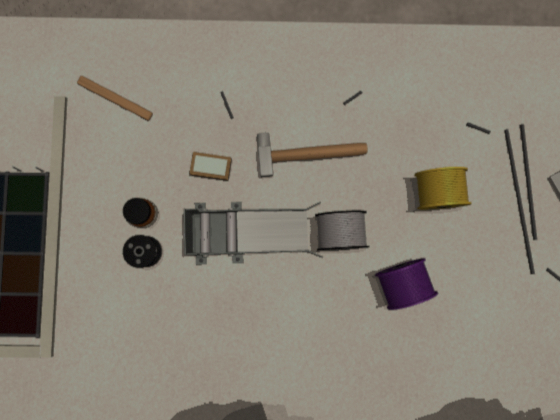

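View pics/side0.png

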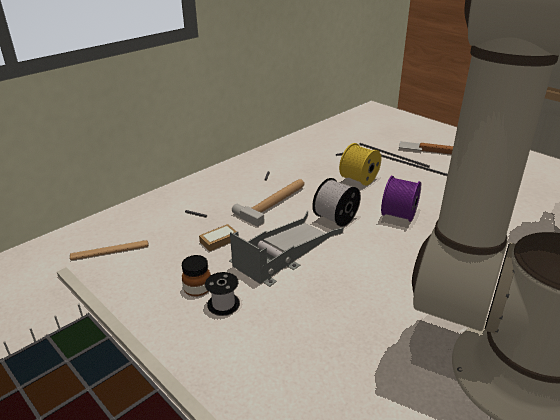

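Candidates for the reel: silver at top (341,230), purple (407,284), yellow (441,189). The description (black flanges, bright wire, in front of the ramp) fits the silver one at (341,230). I'll check it in a close crop with a model overlay.

Run:
```python
from h import *
p=shot('top')
x0,y0,s=172,186,3.8
im=cv2.resize(p['img'][y0:y0+95,x0:x0+208],None,fx=s,fy=s,interpolation=cv2.INTER_CUBIC)[:,:,::-1].copy()
im0=im.copy()
foot=np.array([.530,-.069]);seat=np.array([.5235,.108])
u=(seat-foot)/np.linalg.norm(seat-foot);v=np.array([-u[1],u[0]]);print(np.degrees(np.arctan2(u[1],u[0])))
def P(a,b,z):
    w=foot+u*a+v*b; q=proj(p,np.array([*w,z]));return tuple(np.int32((q-[x0,y0]+.5)*s))
for b in(-.04,.04):
    cv2.line(im,P(0,b,.014),P(.14,b,.039),(0,0,255),1)
    cv2.line(im,P(0,b,.0),P(.140,b,.025),(0,255,0),1)
for a,z in((0,0),(.140,.025),(.152,.027),(.204,.027),(.231,.09)): cv2.line(im,P(a,-.04,z),P(a,.04,z),(255,0,0),1)
for k in(-1,1): cv2.line(im,P(0,k*.04,.016),P(-.028,k*.0535,.016),(0,255,255),1)
cv2.imwrite('pics/crop1.png',np.vstack([im0[:,:790],im[:,:790]])[:,:][0:600*2][:722])
o=np.vstack([im0,im]);o=cv2.resize(o,None,fx=.83,fy=.83,interpolation=cv2.INTER_AREA);print(o.shape)
cv2.imwrite('pics/crop1.png',o)
```

```text
92.10313721445377
(599, 656, 3)
```

View pics/crop1.png

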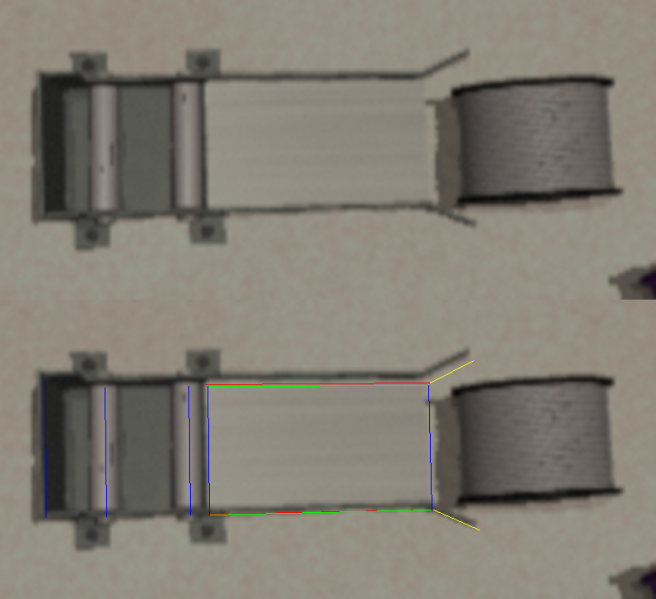

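The crop shows the silver-wired reel with black flanges in front of the ramp mouth, which confirms the choice. It's yawed about 2° to the ramp and sits about 4 mm toward −x. The ramp direction is about 92.5°, with the foot at about (.533,−.067). I'll move behind the reel at height with two spread fingers.

```bash
python3 -m inch '[[4.6,3.9,0,9.5],[9.2,7.8,0,19],[13.8,11.7,0,28.5],[18.4,15.6,0,38],[23,19.5,0,47.5],[27.6,23.4,0,57],[32.2,27.3,0,66.5],[36.8,31.2,0,76]]' 4.4 20
python3 -m inch '[[36.8,31.2,0,76],[36.8,31.2,0,76],[36.8,31.2,0,76],[36.8,31.2,0,76],[36.8,31.2,0,76],[36.8,31.2,0,76],[36.8,31.2,0,76],[36.8,31.2,0,76]]' --help 2>&1 | head -3 >/dev/null
python3 - <<'E'
from h import *
o=bot.get_obs();print(o['time'],o['ee_pos'],o['tcp_rot'],o['opening'],o['wrist_force'])
E
```

```text
time: 1.95
ee_pos: [0.536, -0.2106, 0.2125]
tcp_rot: [180.0, 0.0, 94.0]
wrist_force: [0.2, -0.5, 0.2]
opening: 0.044
grasp_force: 0.0
1.95 [ 0.53600387 -0.21060243  0.21254556] [1.79973495e+02 1.80598494e-02 9.39522915e+01] 0.044015533236727335 [ 0.18930089 -0.49416159  0.15881444]
```

```bash
python3 -m inch '[[0,0,-2.5,0],[0,0,-5,0],[0,0,-7.5,0],[0,0,-10,0],[0,0,-12.5,0],[0,0,-14.5,0],[0,0,-16,0],[0,0,-16.7,0]]'
python3 - <<'E'
from h import *
a=shot('top');b=shot('side')
A=a['img'][170:285,200:400];B=b['img'][150:265,255:455]
o=np.vstack([cv2.resize(i,None,fx=2.6,fy=2.6,interpolation=cv2.INTER_CUBIC) for i in(A,B)])[:,:,::-1]
cv2.imwrite('pics/pre.png',o);print(o.shape)
E
```

```text
time: 2.95
ee_pos: [0.5344, -0.2121, 0.0446]
tcp_rot: [-180.0, -0.0, 93.6]
wrist_force: [0.1, -0.5, 0.6]
opening: 0.0441
grasp_force: 0.0
(598, 520, 3)
```

View pics/pre.png

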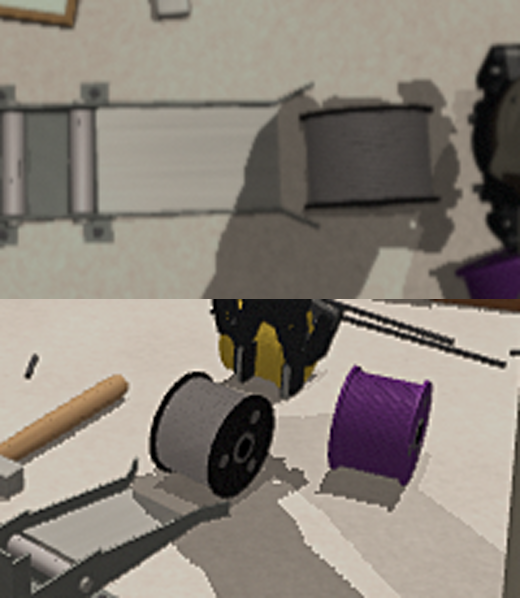

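Top view: the hand is behind the reel, with the reel centre at about (342,231) in the full picture. The reel is within about 1.5° of square and about 3.5 mm to the −x side of the ramp line. I'll steer it slightly clockwise as it rolls in.

```bash
python3 -m inch '[[-0.1,0.3,0,-2],[-0.1,0.7,0,-4.6],[-0.1,1.1,0,-4.6],[-0.1,1.4,0,-4.6],[-0.1,1.6,0,-4.6],[-0.1,1.8,0,-4.6],[-0.1,2,0,-4.6],[-0.1,2.2,0,-4.6]]'; python3 -m inch '[[0,0.2,0,0],[0,0.4,0,0],[0,0.6,0,0],[0,0.8,0,0],[0,1,0,0],[0,1.2,0,0],[0,1.4,0,0],[0,1.6,0,0]]'
cat > loc.py <<'E'
from h import *
import sys
a=shot('top');b=shot('side')
def best(p,g):
    r=[x['point'] for x in bot.landmark_of('reel',p)]
    q=proj(p,g);return min(r,key=lambda x:np.hypot(*(np.array(x)-q))) if r else None
o=bot.get_obs();t=np.array(o['ee_pos']);g=t+[0,.061,.005]
u,v=best(a,g),best(b,g);X,e=tri(a,u,b,v)
print('t',round(o['time'],2),'tcp',t.round(4),'yaw',round(o['tcp_rot'][2],1),'reel',X.round(4),'err',round(e,4),'gap',round(X[1]-t[1],4),'F',np.round(o['wrist_force'],1))
A=a['img'][170:285,180:380];B=b['img'][160:275,225:425]
cv2.imwrite('pics/'+sys.argv[1],np.vstack([cv2.resize(i,None,fx=2.6,fy=2.6,interpolation=cv2.INTER_CUBIC) for i in(A,B)])[:,:,::-1])
E
python3 loc.py c1.png
```

```text
time: 4.05
ee_pos: [0.5336, -0.19, 0.0454]
tcp_rot: [-180.0, -0.0, 89.0]
wrist_force: [-0.5, -0.0, 0.8]
opening: 0.0441
grasp_force: 0.0
time: 5.05
ee_pos: [0.5336, -0.174, 0.0454]
tcp_rot: [180.0, 0.0, 89.0]
wrist_force: [-0.6, -0.4, 0.1]
opening: 0.0439
grasp_force: 0.2
t 5.15 tcp [ 0.5336 -0.1739  0.0453] yaw 89.0 reel [ 0.533  -0.1194  0.0603] err 0.0016 gap 0.0545 F [-0.7  0.6 -0.1]
```

View pics/c1.png

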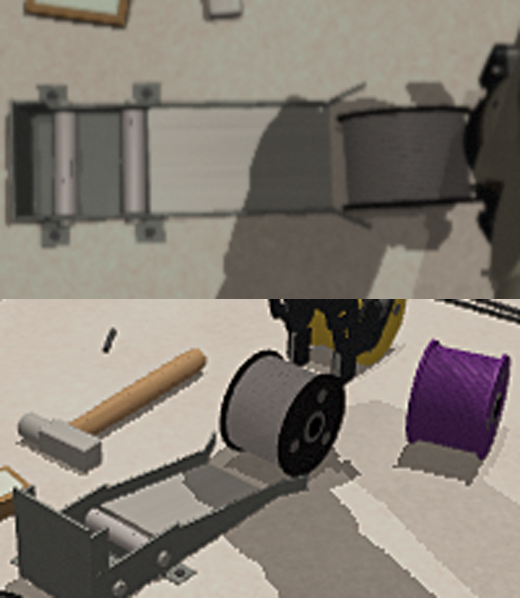

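The reel is in contact with the fingers and has rolled about 10 mm. It's at the guide mouth, front edge at column ~341 of the crop, and still about 2° to the ramp. I'll continue.

```bash
python3 -m inch '[[0,0.2,0,0],[0,0.4,0,0],[0,0.6,0,0],[0,0.8,0,0],[0,1,0,0],[0,1.2,0,0],[0,1.4,0,0],[0,1.6,0,0]]'; python3 -m inch '[[0,0.2,0,0],[0,0.4,0,0],[0,0.6,0,0],[0,0.8,0,0],[0,1,0,0],[0,1.2,0,0],[0,1.4,0,0],[0,1.6,0,0]]';python3 loc.py c2.png
```

```text
time: 6.25
ee_pos: [0.5337, -0.1587, 0.0459]
tcp_rot: [180.0, 0.1, 89.0]
wrist_force: [-2.9, -5.6, 7.4]
opening: 0.044
grasp_force: 3.9
time: 7.25
ee_pos: [0.5341, -0.1448, 0.0485]
tcp_rot: [179.8, 0.3, 89.0]
wrist_force: [-8.8, -14.9, 25.3]
opening: 0.0437
grasp_force: 14.2
t 7.35 tcp [ 0.5342 -0.1446  0.0486] yaw 89.0 reel [ 0.533  -0.0972  0.0482] err 0.0016 gap 0.0473 F [ -7.4 -12.   22.8]
```

View pics/c2.png

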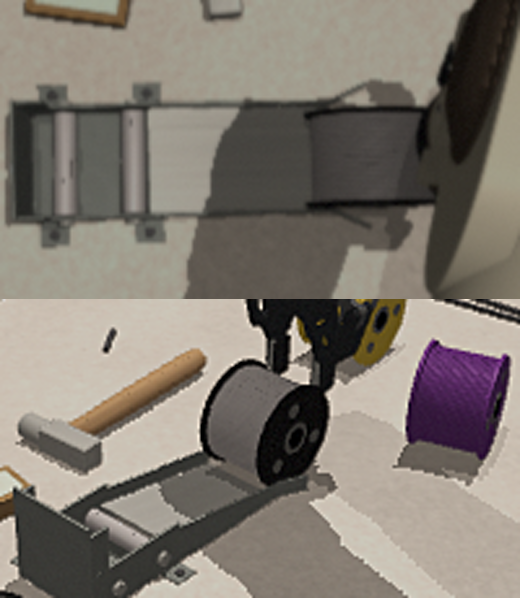

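The push force rose to 15 N horizontal and 25 N upward, and the gap is only 47 mm. The tips are bearing on the upper back of the reel and pinching it. The reel is still on the level bench, centre at about y=−.096, so I'll back off gently, lower the hand and check the tip height.

```bash
python3 -m inch '[[0,-0.2,0,0.5],[0,-0.5,0,1],[0,-1,0,1.5],[0,-1.5,0,2],[0,-2,0,2.5],[0,-2.5,0,2.5],[0,-2.5,-0.7,2.5],[0,-2.5,-1.3,2.5]]'
python3 - <<'E'
from h import *
b=shot('side');a=shot('top');o=bot.get_obs();t=np.array(o['ee_pos']);print(t,o['wrist_force'])
x0,y0,s=290,130,5
im=cv2.resize(b['img'][y0:y0+115,x0:x0+140],None,fx=s,fy=s,interpolation=cv2.INTER_CUBIC)[:,:,::-1].copy()
for d,c in(([0,0,0],(0,0,255)),([0,0,-.008],(0,255,0)),([-.0295,.011,-.008],(255,0,255)),([.0295,.011,-.008],(255,255,0)),([-.0295,.011,.005],(255,0,255))):
    q=(proj(b,t+d)-[x0,y0]+.5)*s;cv2.circle(im,tuple(np.int32(q)),4,c,-1);print(q.round())
cv2.imwrite('pics/tip.png',im)
for p,nm in((a,'top'),(b,'side')): print(nm,[(np.round(r['point'],1),np.round(onz(p,r['point'],.05),3)) for r in bot.landmark_of('reel',p)])
E
```

```text
time: 8.45
ee_pos: [0.5334, -0.1671, 0.0316]
tcp_rot: [-180.0, -0.0, 91.5]
wrist_force: [0.0, 0.5, 0.2]
opening: 0.044
grasp_force: 0.0
[ 0.53301255 -0.16683518  0.03121501] [ 0.28398526  0.64407959 -0.46089407]
[277. 367.]
[276. 381.]
[308. 412.]
[216. 367.]
[310. 389.]
top [(array([324.7, 230.9]), array([ 0.531, -0.098,  0.05 ]))]
side [(array([330.4, 207.4]), array([ 0.525, -0.103,  0.05 ])), (array([401.2, 196.4]), array([ 0.437, -0.263,  0.05 ]))]
```

View pics/tip.png

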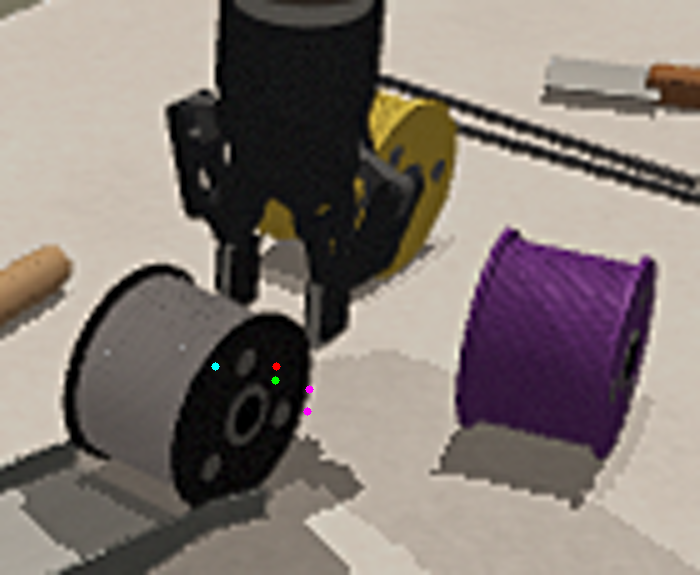

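Run:
```python
from h import *
b=shot('side');t=np.array(bot.get_obs()['ee_pos']);print(t)
for nm,px,dx in(('near',(330,343),-.0295),('far',(245,303),.0295)):
    uv=np.array(px)/5-.5+[290,130]
    o,d=ray(b,uv)
    for x in (dx-.007,dx,dx+.007):
        k=(t[0]+x-o[0])/d[0];print(nm,x,(o+k*d-t).round(4))
    for y in(-.011,0,.011):
        k=(t[1]+y-o[1])/d[1];print(nm,'y',y,(o+k*d-t).round(4))
```

```text
[ 0.53361885 -0.16704689  0.03237899]
near -0.0365 [-0.0365  0.0067  0.0307]
near -0.0295 [-0.0295 -0.0027  0.0237]
near -0.0225 [-0.0225 -0.0122  0.0167]
near y -0.011 [-0.0234 -0.011   0.0175]
near y 0 [-0.0315  0.      0.0257]
near y 0.011 [-0.0397  0.011   0.0338]
far 0.0225 [ 0.0225 -0.0009  0.0252]
far 0.0295 [ 0.0295 -0.0096  0.0187]
far 0.0365 [ 0.0365 -0.0183  0.0123]
far y -0.011 [ 0.0306 -0.011   0.0177]
far y 0 [0.0218 0.     0.0258]
far y 0.011 [0.013 0.011 0.034]
```

The tips at 44 mm opening are about 20–25 mm above the TCP, well back from nominal. Closing the fingers further swings them forward, so I'll narrow to 15 mm and recheck.

```bash
python3 -m inch '[[0,-0.3,0,0.5],[0,-0.5,0,0.5],[0,-0.5,0,0.5],[0,-0.5,0,0.5],[0,-0.5,0,0.5],[0,-0.5,0,0.5],[0,-0.5,0,0.5],[0,-0.5,0,0.5]]' 1.5
python3 - <<'E'
from h import *
b=shot('side');a=shot('top');o=bot.get_obs();t=np.array(o['ee_pos']);print(t)
S=5;x0,y0=300,140
im=cv2.resize(b['img'][y0:y0+115,x0:x0+110],None,fx=S,fy=S,interpolation=cv2.INTER_CUBIC)[:,:,::-1].copy()
for d,c in(([0,0,0],(0,0,255)),([0,0,-.008],(0,255,0)),([0,0,.015],(255,0,255)),([0,0,.065],(255,255,0))):
    q=(proj(b,t+d)-[x0,y0]+.5)*S;cv2.circle(im,tuple(np.int32(q)),3,c,-1);print(q.round())
cv2.imwrite('pics/tip2.png',im)
for p,nm in((a,'top'),(b,'side')): print(nm,[(np.round(r['point'],1),np.round(onz(p,r['point'],.05),3)) for r in bot.landmark_of('reel',p)])
E
```

```text
time: 9.7
ee_pos: [0.5336, -0.1721, 0.0324]
tcp_rot: [-180.0, 0.0, 92.0]
wrist_force: [-0.2, -0.5, 0.4]
opening: 0.0153
grasp_force: 0.0
[ 0.53362181 -0.17214182  0.03240163]
[233. 310.]
[232. 324.]
[235. 284.]
[241. 195.]
top [(array([327.3, 230.7]), array([ 0.531, -0.103,  0.05 ]))]
side [(array([362.2, 166.8]), array([ 0.601, -0.319,  0.05 ])), (array([398.9, 198.4]), array([ 0.436, -0.251,  0.05 ])), (array([325.9, 207.3]), array([ 0.533, -0.095,  0.05 ]))]
```

View pics/tip2.png

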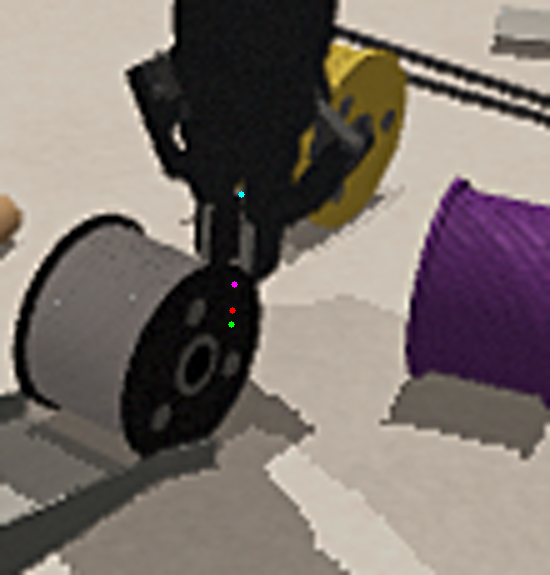

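The tips still show about 25 mm above the expected height, while the whole gripper looks shifted together. The force and gap data agree, so I'll work from the observed tip: lower another 13 mm, which puts the tips at about z 0.04, and push again.

```bash
python3 -m inch '[[0,0,-0.4,-0.5],[0,0,-0.8,-1],[0,0,-1.3,-1.5],[0,0.3,-1.3,-1.5],[0,0.6,-1.3,-1.5],[0,0.9,-1.3,-1.5],[0,1.1,-1.3,-1.5],[0,1.3,-1.3,-1.5]]' 2.6; python3 -m inch '[[0,0.2,0,0],[0,0.4,0,0],[0,0.6,0,0],[0,0.8,0,0],[0,1,0,0],[0,1.2,0,0],[0,1.4,0,0],[0,1.6,0,0]]';python3 loc.py c3.png
```

```text
time: 10.9
ee_pos: [0.5337, -0.159, 0.0195]
tcp_rot: [180.0, 0.0, 90.5]
wrist_force: [0.6, 0.7, -0.7]
opening: 0.0262
grasp_force: 0.0
time: 11.9
ee_pos: [0.5336, -0.143, 0.0194]
tcp_rot: [-180.0, -0.0, 90.5]
wrist_force: [-0.8, 0.0, -0.9]
opening: 0.0257
grasp_force: 0.1
t 12.0 tcp [ 0.5336 -0.1429  0.0194] yaw 90.5 reel [ 0.5294 -0.0838  0.0521] err 0.0043 gap 0.0591 F [-0.   1.4  0.7]
```

Forces are near zero and the gap is 59 mm, so the reel is rolling cleanly. Next is onto the ramp, rising with the slope.

```bash
python3 -m inch '[[0,0.2,0,0.2],[0,0.4,0,0.4],[0,0.6,0,0.6],[0,0.8,0,0.8],[0,1,0,1],[0,1.2,0,1],[0,1.4,0.05,1],[0,1.6,0.1,1]]'; python3 -m inch '[[0,0.2,0.05,0],[0,0.4,0.1,0],[0,0.6,0.1,0],[0,0.8,0.15,0],[0,1,0.2,0],[0,1.2,0.2,0],[0,1.4,0.25,0],[0,1.6,0.3,0]]';python3 loc.py c4.png
```

```text
time: 13.1
ee_pos: [0.5337, -0.1275, 0.0206]
tcp_rot: [180.0, 0.1, 91.5]
wrist_force: [-0.4, -2.6, 2.2]
opening: 0.0262
grasp_force: 1.8
time: 14.1
ee_pos: [0.5336, -0.111, 0.0234]
tcp_rot: [-180.0, -0.0, 91.5]
wrist_force: [-0.3, -3.6, 2.3]
opening: 0.026
grasp_force: 1.8
t 14.2 tcp [ 0.5336 -0.1107  0.0233] yaw 91.6 reel [ 0.5258 -0.0539  0.0529] err 0.0033 gap 0.0569 F [ 0.7 -2.3  1.5]
```

```bash
python3 -m inch '[[0,0.25,0.05,0.2],[0,0.5,0.1,0.4],[-0.05,0.75,0.15,0.6],[-0.05,1,0.2,0.8],[-0.05,1.25,0.2,1],[-0.1,1.5,0.25,1],[-0.1,1.75,0.3,1],[-0.1,2,0.35,1]]'; python3 -m inch '[[0,0.25,0.05,0],[0,0.5,0.1,0],[-0.05,0.75,0.15,0],[-0.05,1,0.2,0],[-0.05,1.25,0.2,0],[-0.1,1.5,0.25,0],[-0.1,1.75,0.3,0],[-0.1,2,0.35,0]]';python3 loc.py c5.png
```

```text
time: 15.3
ee_pos: [0.5326, -0.091, 0.0269]
tcp_rot: [-180.0, 0.0, 92.5]
wrist_force: [0.7, -3.2, 2.6]
opening: 0.0258
grasp_force: 1.8
time: 16.3
ee_pos: [0.5316, -0.071, 0.0304]
tcp_rot: [-180.0, 0.0, 92.5]
wrist_force: [1.0, -3.8, 2.9]
opening: 0.0259
grasp_force: 1.8
t 16.4 tcp [ 0.5316 -0.0707  0.0304] yaw 92.6 reel [ 0.5278 -0.0184  0.0673] err 0.0008 gap 0.0523 F [ 1.  -1.3  0.7]
```

View pics/c5.png

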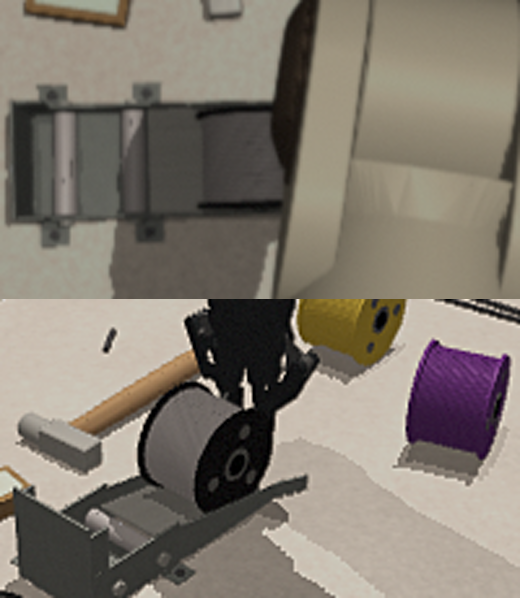

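The crops show the reel square between the side plates on the ramp (top crop cols 198–280), with the hand behind it and a push of about 4 N. I'll continue up.

```bash
python3 -m inch '[[0,0.25,0,0],[0,0.5,0.05,0],[-0.05,0.75,0.1,0],[-0.05,1,0.15,0],[-0.05,1.25,0.15,0],[-0.1,1.5,0.2,0],[-0.1,1.75,0.25,0],[-0.1,2,0.3,0]]'; python3 -m inch '[[0,0.25,0.05,0],[0,0.5,0.1,0],[-0.05,0.75,0.15,0],[-0.05,1,0.2,0],[-0.05,1.25,0.2,0],[-0.1,1.5,0.25,0],[-0.1,1.75,0.3,0],[-0.1,2,0.35,0]]';python3 loc.py c6.png; python3 -m inch '[[0,0.25,0.05,0],[0,0.5,0.1,0],[-0.05,0.75,0.15,0],[-0.05,1,0.2,0],[-0.05,1.25,0.2,0],[-0.1,1.5,0.25,0],[-0.1,1.75,0.3,0],[-0.1,2,0.35,0]]';python3 loc.py c7.png
```

```text
time: 17.5
ee_pos: [0.5306, -0.051, 0.0334]
tcp_rot: [-180.0, 0.0, 92.5]
wrist_force: [-0.1, -4.3, 2.0]
opening: 0.0259
grasp_force: 2.0
time: 18.5
ee_pos: [0.5296, -0.031, 0.0369]
tcp_rot: [180.0, 0.0, 92.5]
wrist_force: [0.3, -3.7, 2.0]
opening: 0.0258
grasp_force: 2.0
t 18.6 tcp [ 0.5295 -0.0307  0.0368] yaw 92.6 reel [0.5279 0.0229 0.0685] err 0.0044 gap 0.0536 F [ 0.8 -1.7  1. ]
time: 19.7
ee_pos: [0.5286, -0.011, 0.0404]
tcp_rot: [-180.0, 0.0, 92.5]
wrist_force: [-0.4, -3.8, 2.2]
opening: 0.026
grasp_force: 2.0
t 19.8 tcp [ 0.5286 -0.0107  0.0403] yaw 92.6 reel [ 0.5167 -0.134   0.0381] err 0.2848 gap -0.1233 F [ 0.2 -2.1  1.7]
```

```bash
python3 -m inch '[[0,0.25,0.05,0],[0,0.5,0.1,0],[-0.05,0.75,0.15,0],[-0.05,1,0.2,0],[-0.05,1.25,0.2,0],[-0.1,1.5,0.25,0],[-0.1,1.75,0.3,0],[-0.1,2,0.3,0]]'; python3 -m inch '[[0,0.15,0,0],[0,0.3,0.05,0],[0,0.45,0.05,0],[-0.05,0.6,0.1,0],[-0.05,0.75,0.1,0],[-0.05,0.9,0.1,0],[-0.05,1.05,0.1,0],[-0.05,1.2,0.1,0]]';python3 loc.py c8.png
```

```text
time: 20.9
ee_pos: [0.5275, 0.0093, 0.0433]
tcp_rot: [-180.0, -0.0, 92.5]
wrist_force: [0.9, -1.8, 0.9]
opening: 0.0259
grasp_force: 0.9
time: 21.9
ee_pos: [0.5271, 0.021, 0.0444]
tcp_rot: [-180.0, -0.0, 92.5]
wrist_force: [0.2, -2.1, 0.8]
opening: 0.0263
grasp_force: 0.8
t 22.0 tcp [0.527  0.0212 0.0443] yaw 92.6 reel [ 0.5135 -0.1183  0.0507] err 0.3106 gap -0.1395 F [ 0.6 -0.7 -0.1]
```

```bash
python3 -m inch '[[0,0.1,0,0],[0,0.2,0,0],[0,0.3,0,0],[0,0.4,0,0],[0,0.5,0,0],[-0.05,0.6,0,0],[-0.05,0.7,0,0],[-0.05,0.8,0,0]]'; python3 -m inch '[[0,0.1,0,0],[0,0.2,0,0],[0,0.3,0,0],[0,0.4,0,0],[0,0.5,0,0],[-0.05,0.6,0,0],[-0.05,0.7,0,0],[-0.05,0.8,0,0]]'
python3 - <<'E'
from h import *
b=shot('side');print([(np.round(r['point'],1),round(r['score'],2)) for r in bot.landmark_of('reel',b)], proj(b,np.array([.525,.1095,.071])), proj(b,np.array([.526,.090,.076])))
E
```

```text
time: 23.1
ee_pos: [0.5266, 0.029, 0.0444]
tcp_rot: [-180.0, -0.0, 92.5]
wrist_force: [0.3, 0.4, 1.1]
opening: 0.0262
grasp_force: 0.0
time: 24.1
ee_pos: [0.5261, 0.0369, 0.0444]
tcp_rot: [180.0, -0.0, 92.5]
wrist_force: [-0.1, 0.1, -1.0]
opening: 0.0258
grasp_force: 0.0
[(array([265. , 235.3]), 0.7), (array([359.3, 168.3]), 0.63), (array([401.2, 201.9]), 0.59)] [263.75146995 236.66815126] [270.17844691 230.79258084]
```

The contact force vanished and the reel shows at (265,235), against a predicted seat of (264,237), so it has dropped in. I'll retreat back, then up and away.

```bash
python3 -m inch '[[0,-0.4,0,0],[0.1,-1,0,0],[0.1,-2,0,0],[0.2,-3.5,0,0],[0.2,-5,0.5,0],[0.3,-6.5,2,0],[0.3,-8,4,0],[0.3,-9,6,0]]'; python3 -m inch '[[0,-2,2,0],[0,-5,5,0],[-2,-9,8,0],[-5,-13,10,0],[-8,-17,11,0],[-11,-20,12,0],[-13,-22,12,0],[-13,-22,12,0]]'
python3 - <<'E'
from h import *
a=shot('top');b=shot('side')
for n in('reel','part_reel','flux_jar','nail_box','hammer'):
  for nm,p in(('top',a),('side',b)):
    print(n,nm,[(np.round(r['point'],1),round(r['score'],2),np.round(onz(p,r['point'],.071 if n=='reel' else 0),3)) for r in bot.landmark_of(n,p)[:3]])
cv2.imwrite('pics/end.png',np.vstack([cv2.resize(i,None,fx=2.6,fy=2.6,interpolation=cv2.INTER_CUBIC) for i in(a['img'][170:285,150:350],b['img'][170:285,190:390])])[:,:,::-1])
E
```

```text
time: 25.2
ee_pos: [0.5293, -0.0546, 0.1062]
tcp_rot: [179.9, 0.0, 92.5]
wrist_force: [0.5, -0.8, -0.4]
opening: 0.026
grasp_force: 0.0
time: 26.2
ee_pos: [0.3979, -0.2748, 0.2259]
tcp_rot: [179.9, 0.1, 92.4]
wrist_force: [0.2, -0.0, -0.7]
opening: 0.026
grasp_force: 0.0
reel top [(array([439.9, 190.6]), 0.89, array([ 0.609, -0.314,  0.071])), (array([406.9, 284.8]), 0.84, array([ 0.431, -0.249,  0.071])), (array([214.1, 232.1]), 0.83, array([0.524, 0.112, 0.071]))]
reel side [(array([362.2, 166.4]), 0.92, array([ 0.578, -0.287,  0.071])), (array([400.9, 197.9]), 0.83, array([ 0.415, -0.226,  0.071])), (array([263. , 235.4]), 0.68, array([0.53 , 0.108, 0.071]))]
part_reel top [(array([145. , 251.9]), 0.69, array([0.486, 0.257, 0.   ]))]
part_reel side [(array([223.4, 300. ]), 0.7, array([0.496, 0.246, 0.   ]))]
flux_jar top [(array([145.7, 210.8]), 0.96, array([0.569, 0.259, 0.   ]))]
flux_jar side [(array([196. , 286.3]), 0.81, array([0.568, 0.261, 0.   ]))]
nail_box top [(array([208.4, 168.8]), 0.68, array([0.657, 0.135, 0.   ])), (array([309.9, 151.5]), 0.24, array([ 0.696, -0.072,  0.   ]))]
nail_box side [(array([217.2, 237.1]), 0.77, array([0.675, 0.122, 0.   ]))]
hammer top []
hammer side [(array([272.1, 203. ]), 0.85, array([ 0.696, -0.074,  0.   ]))]
```

View pics/end.png

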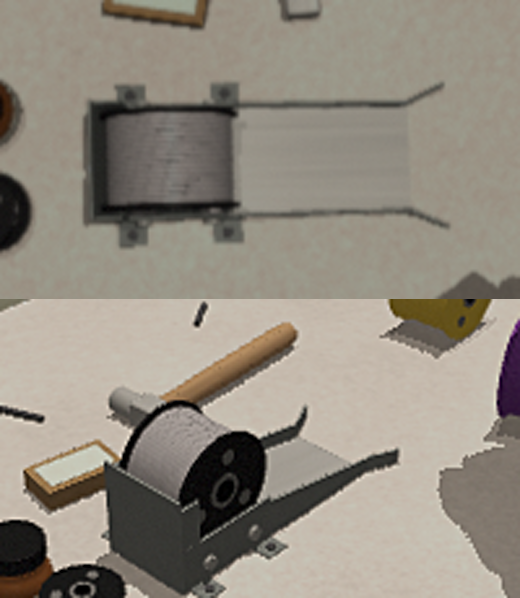

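The end picture shows the reel home in the cradle between the rollers, just in front of the backstop (crop cols 105–238). The ramp is empty, the hand is clear and the bystanders are where they were.

```bash
python3 -c "
from workcell import bot
print(bot.job_done())"
```

```text
the job is handed in; nothing more can be done
None
```

The silver reel is resting home in the cradle, pushed up the ramp with the fingertips; the hand is clear, the bystanders show no shift beyond picture error, and the job was handed in at about 26 s. The first contact, on the level bench, was too high and pinched the reel at about 25 N, so I backed off and pushed again from lower down.

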